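# Shut the sanding table's spare hose port with its bayonet plug

### The arm

A 6-joint arm with a two-finger parallel gripper is mounted at the origin on the work surface. World frame = base frame: x ahead of the robot, y to its left, z up, the work surface at z = 0. Lengths are in m, angles in rad, forces in N, time in s.
With the tool pointing down it reaches from about 0.35 to 0.975 m from the base axis. Payload 4.9 kg.
Tool frame: the origin (TCP) lies midway between the tips of the shut fingers; the grasp point (between the pads) lies 19 mm behind it; z points along the fingers, y is the line along which they close (so a half turn about z gives the same grasp; the last joint's range is limited). The gripper opens to 85 mm and grips with 20 to 120 N. Pads are 22 mm wide; open, the fingers measure 114 mm over their backs; the gripper's body (76 mm by 85 mm) begins 54 mm behind the grasp point. The pads swing forward as they close: fully open they stand 13 mm farther back than shut.
Start: joints at [-1.322, 0.053, 1.613, -0, 1.476, -0.119], TCP at [0.225, -0.583, 0.198] pointing down, gripper open.
Joint ranges: [-3.01, 3.01], [-1.01, 2.22], [0.06, 2.58], [-1.02, 4.17], [0.09, 2.62], [-3.14, 3.14]. Speed limits (rad/s): [2.57, 2.57, 3.14, 3.14, 3.14, 3.14].

### API

Orientations are given as a rotation vector (axis times angle).
In Python, from station import ctrl, optics, job gives the robot as it stands.
- The arm moves only by the shell command python3 -m jog 'ROWS' [OPENING] [FORCE]. ROWS is JSON, a list of rows, each a list of 2 entries, a list of its own where there are three numbers: the shift along the tool's x, y, z in m, then the turn, a rotation vector about the tool's x, y, z in rad. A call has 1 to 5 rows; each row is the pose to reach, as a shift and turn from the pose commanded when the call began, along the tool's axes at that moment; what a row does not reach only later rows make up. A row lasts 1/10 s, in which the tool goes at most 50 mm and 8.59 degrees, less where a joint would pass 70% of its speed; a pose out of reach is approached as far as the arm can. A call with a gripper value outside its range is refused whole. OPENING is the opening, from 0 (shut) to 1 (fully open), set as the call begins (- or left out, the last holds). The fingers move at their own pace and stop on an object; FORCE is the grip in N (left out, the last holds). Time passes only in rows, so rows that repeat a pose let the fingers close. It gives the time, the measured TCP pose, the force, the opening and the grip force at its end, in the units of the state.
- ctrl.get_obs(): the state, without advancing time (a new reading comes with each control period).
- optics.get_image(name): name is "scene" or "side" or "wrist"; returns a dict with "image" (400x640x3 uint8, blue, green, red), "fx", "fy", "cx", "cy" (pixels), "rvec" (rotation vector, rad) and "tvec" (3), from world to camera coordinates, as OpenCV has them; the wrist camera has in their place "mount" (4x4, takes a point from camera to tool coordinates, whose origin is the TCP and whose axes are the flange's). Camera axes: x right, y down, z forward; pixel columns grow to the right and rows downward; lengths in m; the calibration is good to about 2 mm. A picture is of the moment at which its call begins: read the wrist's pose just before it. There is no depth.
- job.finish_job(): hands the job in; it is judged then, once.
The state is a dict: "t": time; "q": joint angles; "dq": joint speeds; "effort": joint torques, N m; "tool_pos": TCP position; "tool_rot": TCP orientation; "contact_force": force on the tool from outside, world axes, zero at the start; "wrist_torque": the same for the moment, N m; "opening": finger opening in m; "grip_force": force on a finger pad.
Only numpy, scipy, OpenCV 4.12 (cv2) and the standard library are available. Lean on these libraries where they do the work, as an engineer would, in place of code of your own. Each camera call takes 0.05 s, during which the arm holds its last target. There are 200 camera calls.

### The job

Shut the spare hose port on top of the downdraft sanding table: lower the blanking plug so that its two lugs drop through the notches in the collar, then twist it clockwise by its bar grip until the ramps have drawn it snugly tight on the rubber seal, and let go. Feel for the tightness: a loose plug leaks and a forced one crushes the seal. Leave the board, sanding block, tin and offcut where they lie.

Things in the scene. Friction and masses are not known exactly. Their poses are not given: they have to be found in the camera images.
- plug_center (a point): Grey plastic blanking plug, standing upright on the bench: round body 60 mm in diameter, 30 mm tall, with an upright bar grip on top; 68 mm tall in all, 0.14 to 0.28 kg. Point on its axis half-way up (34 mm above the underside); x runs along the bar and through both lugs, z up.
- plug_grip (a point): The plug's bar grip: 60 mm long (plug's x), 16 mm thick, from 30 to 68 mm above the underside. Point in the middle of the bar, 49 mm above the underside, on the axis; same axes as the plug. In the port it turns freely till the ramps bite; then the torque of a slow steady turn climbs within some 15 degrees: snug at 0.4 N m, loose under 0.27, crushing the seal over 0.5. Easing back drops the torque at once.
- plug_lug (a point): One of the plug's two steel lugs: round pins of 8 mm diameter that stick out at opposite sides (+x, -x) of the body below the ends of the bar, 12 mm above the underside, out to 41 mm from the axis. Point at the middle of the +x pin, 35 mm from the axis; either lug fits either notch.
- port (a point): Spare hose port: aluminium bayonet collar, 98 mm outside diameter, 40 mm high, on one end of the sanding table's deck. Point on its axis level with the rim, 150 mm above the bench; z up, x through both notches. The opening is 64 mm wide and takes the plug's body; the rim overhangs the lugs except at the notches.
- notch (a point): One of the collar's two notches (+x and -x of the port), about 15 mm wide, through the 4 mm thick rim flange. Point at the rim, 37 mm from the axis. With lugs on the flange the plug stands with its underside 8 mm below the rim; dropped through, it rests on the rubber seal with its underside 20 to 26 mm below the rim.
- sander: Grey downdraft sanding table, fixed, 300 (x) x 460 (y) x 110 mm; origin at the centre of its underside. The port's axis is at y = +165 mm. In the port only a clockwise turn (from above) is possible: free until the ramps bite, 15 to 70 degrees past the notches by how worn the seal is, then drawing the plug down 0.1 mm a degree.
- board_center (a point): Wooden board, 210 x 260 x 18 mm, lying on the perforated part of the sanding table; leave it alone. Point at its centre.
- block_center (a point): Wooden sanding block, 110 x 60 x 33 mm, lying on the board; leave it alone. Point at its centre.
- tin_center (a point): Closed round aluminium wax tin, 72 mm diameter, 50 mm tall, standing on the bench; leave it alone. Point at its centre.
- offcut_center (a point): Plywood offcut, 130 x 45 x 18 mm, lying on the bench; leave it alone. Point at its centre.
Things that resemble listed ones, but are neither listed nor needed, are in the scene too. What is shaped like the part that bears plug_center but blue or yellow is not meant.

How it is judged:
On the way, in this order (a step that is already met when the one before it is completed fails the run):
1. the plug is down inside the collar, its lugs below the notches (z of plug_center in the frame of port below 0.0155 m and horizontal distance between plug_center and port below 0.004 m), for 0.2 s.
2. the plug has been turned under the ramps and clamps on the seal with at least 10 N (contact force between plug and sander above 10 N and angle between the x axis of plug_center and the x axis of port, either way round above 0.35 rad and z of plug_center in the frame of port below 0.0155 m), for 0.2 s.
At the end, for the whole second after the job is handed in: Plug upright in the collar within 4 mm of its axis, underside at least 18.5 mm below the rim, turned at least 20 degrees under the ramps, clamped with 10 to 28 N (plug on collar), at rest, let go; board, block, tin and offcut within 20 mm of where they lay (all of step 2 and contact force between plug and sander below 28 N and horizontal distance between plug_center and port below 0.004 m and angle between plug_center's own z axis and vertical below 0.06 rad and linear speed of plug below 0.01 m/s); the robot touches nothing.
It fails at once if the plug is forced against the collar with more than 45 N (contact force between plug and sander above 45 N).
It fails at once if the board, sanding block, tin or offcut is moved by more than 20 mm (distance of any of board_center, block_center, tin_center, offcut_center from where it was at the start of the episode above 0.02 m).
It also fails if it takes over 72 s, if anything falls off the work surface, if the arm or the gripper's body presses on something with over 40 N, if the wrist force passes 120 N, or if a joint passes its speed limit or range.

## Working session

There is one attempt and no reset: what is moved stays moved. The work goes in short steps, Python scripts to look and compute and a shell command to move; the robot and the scene stay as the last step left them, time stands still between calls to the robot, and variables do not carry over. Pictures are saved under pics/ and viewed, at most 12 in all, crops included, and the job is handed in when it is done.

```bash
mkdir -p pics; ls
python3 - <<'E'
from station import ctrl,optics
import cv2,numpy as np
s=ctrl.get_obs();print({k:np.round(v,3).tolist() for k,v in s.items()})
a=optics.get_image("scene");b=optics.get_image("side")
for n,d in(("scene",a),("side",b)):
    cv2.imwrite(f"pics/{n}0.png",d["image"]);R=cv2.Rodrigues(np.array(d["rvec"]))[0];print(n,d["fx"],d["cx"],d["cy"],(-R.T@np.array(d["tvec"]).ravel()).round(3),R[2].round(2))
E
```

```text
pics
{'t': 0.0, 'q': [-1.322, 0.053, 1.614, -0.0, 1.476, -0.119], 'dq': [0.001, 0.001, 0.001, -0.001, 0.001, 0.0], 'effort': [0.001, -39.368, -37.017, -0.0, 0.007, -0.0], 'tool_pos': [0.225, -0.583, 0.196], 'tool_rot': [-3.087, -0.574, 0.0], 'contact_force': [-0.736, 0.494, 0.006], 'wrist_torque': [-0.033, 0.049, 0.015], 'grip_force': 0.0, 'opening': 0.086}
scene 416.62500291412516 319.59665498179953 194.61753360171576 [1.176 0.247 1.089] [-0.55 -0.14 -0.82]
side 491.25068233798083 317.0676665523029 198.44583662236994 [-0.084  0.95   0.719] [ 0.52 -0.71 -0.48]
```

View pics/scene0.png

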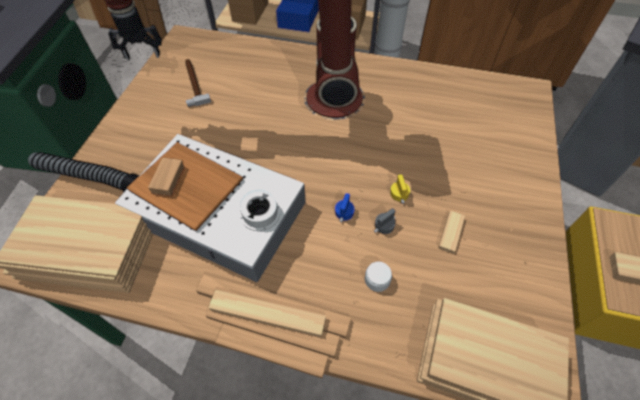

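View pics/side0.png

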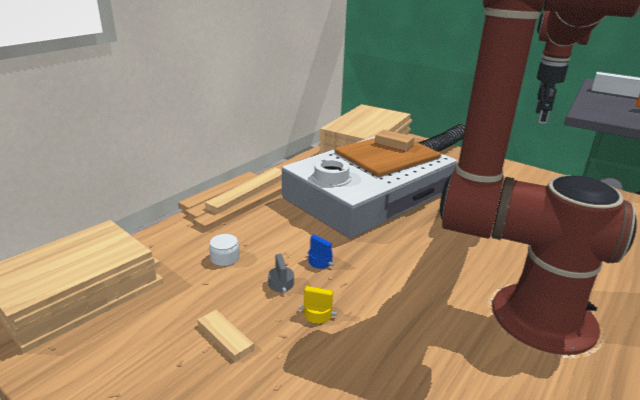

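Candidates in the scene view are yellow (400,188), blue (345,208) and grey (385,222). The grey plug fits, because blue and yellow are excluded. The port is at (258,208) in scene and (332,172) in side. Next is an enlarged crop to confirm.

```bash
cat > h.py <<'E'
from station import ctrl,optics
import cv2,numpy as np
from scipy.spatial.transform import Rotation as Ro
def cam(name):
    s=ctrl.get_obs();d=optics.get_image(name);im=d["image"]
    K=np.array([[d["fx"],0,d["cx"]],[0,d["fy"],d["cy"]],[0,0,1.]])
    if name=="wrist":
        T=np.eye(4);T[:3,:3]=Ro.from_rotvec(s["tool_rot"]).as_matrix();T[:3,3]=s["tool_pos"]
        M=T@np.array(d["mount"]);C=M[:3,3];R=M[:3,:3].T
    else:
        R=cv2.Rodrigues(np.array(d["rvec"]))[0];C=-R.T@np.array(d["tvec"]).ravel()
    return im,K,R,C
def ray(c,u,v):
    d=c[2].T@np.linalg.inv(c[1])@np.array([u,v,1.]);return c[3],d/np.linalg.norm(d)
def onz(c,u,v,z):
    C,d=ray(c,u,v);return C+d*(z-C[2])/d[2]
def two(c1,p1,c2,p2):
    A=np.zeros((3,3));b=np.zeros(3)
    for c,p in((c1,p1),(c2,p2)):
        C,d=ray(c,*p);P=np.eye(3)-np.outer(d,d);A+=P;b+=P@C
    return np.linalg.solve(A,b)
def proj(c,X):
    p=c[1]@(c[2]@(np.asarray(X)-c[3]));return p[:2]/p[2]
def rel(target,yaxis):
    "shift in tool axes to target TCP and z turn so that tool y lies along yaxis angle"
    s=ctrl.get_obs();R=Ro.from_rotvec(s["tool_rot"]).as_matrix()
    return R.T@(np.asarray(target)-s["tool_pos"])
E
python3 - <<'E'
from h import *
a=cam("scene");b=cam("side")
A=cv2.resize(a[0][190:250,355:415],(400,400),interpolation=2);B=cv2.resize(b[0][245:305,250:310],(400,400),interpolation=2)
A2=cv2.resize(a[0][180:240,230:290],(400,200*2),interpolation=2)
cv2.imwrite("pics/c1.png",cv2.resize(np.hstack([A,B]),(800,400)))
print("plug two",two(a,(385,219),b,(281,275)),onz(a,385,222,.03),onz(b,282,280,.03))
print("port",two(a,(258,208),b,(332,170)),onz(a,258,208,.15),onz(b,332,170,.15))
E
```

```text
plug two [0.50747394 0.27305392 0.03020713] [0.51604533 0.27301681 0.03      ] [0.4945946  0.28750555 0.03      ]
port [ 0.61987684 -0.07239669  0.13362033] [ 0.62903302 -0.06729645  0.15      ] [ 0.60015605 -0.04310963  0.15      ]
```

View pics/c1.png

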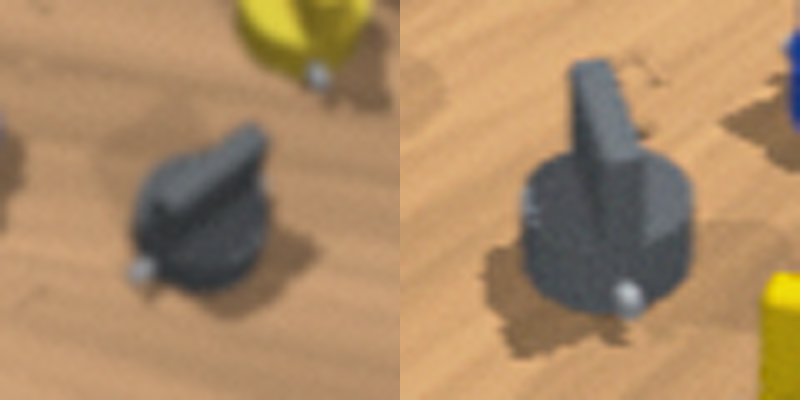

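The crop shows the dark grey plug. Its bar runs from about (380,219) to (393,209) in scene, with one steel lug at (376,230), so this is the one meant. I'll go over the port and then the plug with the wrist camera.

```bash
python3 -m jog '[[[0,0,-0.05],[0,0,0]],[[0.267,-0.172,-0.17],[0,0,0]],[[0.267,-0.172,-0.17],[0,0,0]],[[0.267,-0.172,-0.17],[0,0,0]],[[0.267,-0.172,-0.17],[0,0,0]]]' 1; python3 -m jog '[[[0.35,-0.24,-0.12],[0,0,0]],[[0.35,-0.24,-0.12],[0,0,0]],[[0.35,-0.24,-0.12],[0,0,0]],[[0.35,-0.24,-0.12],[0,0,0]],[[0.35,-0.24,-0.12],[0,0,0]]]'
python3 - <<'E'
from h import *
s=ctrl.get_obs();print(s["t"],s["tool_pos"],s["tool_rot"])
d=optics.get_image("wrist");print(np.round(d["mount"],3),d["fx"],d["cx"],d["cy"])
c=cam("wrist");print(proj(c,(.62,-.06,.15)),proj(c,(.51,.275,.05)))
a=cam("scene");p=onz(a,380,216,.068);q=onz(a,393,209.5,.068);print(p,q,np.degrees(np.arctan2(*(q-p)[1::-1])))
for n,u in(("blue",(345,206)),("yellow",(400,186)),("tin",(378,270)),("off",(452,230))):print(n,onz(a,*u,.04))
E
```

```text
t: 0.7
tool_pos: [0.3357, -0.4305, 0.3189]
tool_rot: [-3.089, -0.573, -0.0]
contact_force: [1.5, -0.5, -0.3]
opening: 0.0855
grip_force: 0.0
t: 1.2
tool_pos: [0.4719, -0.2319, 0.3869]
tool_rot: [3.088, 0.574, 0.0]
contact_force: [1.2, -0.5, 0.3]
opening: 0.0851
grip_force: 0.0
1.2 [ 0.4719332  -0.23193356  0.38690864] [3.08842524e+00 5.74248027e-01 3.62870009e-04]
[[ 0.    -0.963 -0.268  0.069]
 [ 1.    -0.     0.001 -0.   ]
 [-0.001 -0.268  0.963 -0.176]
 [ 0.     0.     0.     1.   ]] 343.0149952013687 317.5450047719896 198.64669344240895
[222.20284321 -17.56473927] [-22.12489884  -9.07989309]
[0.52327222 0.25499966 0.068     ] [0.49231309 0.28797999 0.068     ] 133.18943272080597
blue [0.49562568 0.14752712 0.04      ]
yellow [0.38245758 0.29749491 0.04      ]
tin [0.67722757 0.27813478 0.04      ]
off [0.50263252 0.46436036 0.04      ]
```

```bash
python3 -m jog '[[[0.179,-0.102,0.05],[0,0,0]],[[0.179,-0.102,0.05],[0,0,0]],[[0.179,-0.102,0.05],[0,0,0]],[[0.179,-0.102,0.05],[0,0,0]],[[0.179,-0.102,0.05],[0,0,0]]]'; python3 -m jog '[[[0,0,0],[0,0,0]],[[0,0,0],[0,0,0]]]';  python3 - <<'E'
from h import *
c=cam("wrist");cv2.imwrite("pics/w1.png",c[0]);np.save("w1.npy",np.array([*c[1].ravel(),*c[2].ravel(),*c[3]]))
E
```

```text
t: 1.85
tool_pos: [0.6022, -0.0721, 0.3326]
tool_rot: [-3.085, -0.578, 0.007]
contact_force: [0.1, -0.5, -0.7]
opening: 0.0854
grip_force: 0.0
t: 2.05
tool_pos: [0.6011, -0.0758, 0.3363]
tool_rot: [3.089, 0.572, -0.001]
contact_force: [-0.1, 0.8, 1.1]
opening: 0.0855
grip_force: 0.0
```

View pics/w1.png

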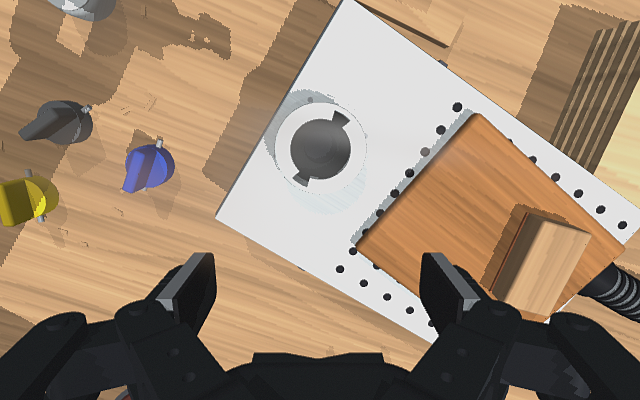

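The port collar is at (320,148) in the wrist view, with notches at (341,119) and (301,181). I'll measure it and the plug.

```bash
cat > port.py <<'E'
from h import *
from scipy.optimize import least_squares
im=cv2.imread("pics/w1.png");v=np.load("w1.npy");c=(im,v[:9].reshape(3,3),v[9:18].reshape(3,3),v[18:])
g=cv2.cvtColor(im,cv2.COLOR_BGR2GRAY)
m=np.zeros_like(g);m[95:210,262:375]=(g[95:210,262:375]<165)*255
cs=cv2.findContours(m,0,1)[0];k=[q for q in cs if cv2.pointPolygonTest(q,(320,148),False)>=0][0][:,0,:]
P=np.array([onz(c,u,w,.15)[:2] for u,w in k])
f=lambda p:np.hypot(*(P-p[:2]).T)-p[2]
r=least_squares(f,[.62,-.06,.032],loss="cauchy",f_scale=.0007)
o=r.x[:2];d=P-o;rr=np.hypot(*d.T);an=np.degrees(np.arctan2(d[:,1],d[:,0]))
print("port",r.x,"cnt",len(P),cv2.boundingRect(k))
n=rr>r.x[2]+.004
print(sorted(zip(an[n].round(0).tolist(),(rr[n]*1e3).round(1).tolist())))
t=np.radians(an[n]);print("notch dir",np.degrees(np.angle(np.exp(2j*t).mean()))/2)
E
python3 port.py
python3 - <<'E'
from h import *
im=cv2.imread("pics/w1.png")
cv2.imwrite("pics/c2.png",cv2.resize(np.hstack([im[90:210,260:380],im[80:200,0:120]]),(800,400),interpolation=2))
E
```

```text
port [ 0.62263997 -0.07057817  0.03144577] cnt 215 (290, 110, 61, 77)
[(-180.0, 36.6), (-180.0, 40.1), (-180.0, 42.6), (-179.0, 41.1), (-25.0, 41.6), (-24.0, 36.6), (-24.0, 38.0), (-24.0, 39.4), (-24.0, 40.9), (-24.0, 42.3), (-22.0, 42.3), (-20.0, 42.3), (-18.0, 42.4), (-16.0, 42.6), (-14.0, 42.8), (-12.0, 43.0), (-11.0, 42.5), (-9.0, 42.8), (-8.0, 42.3), (-6.0, 42.7), (-5.0, 42.2), (-3.0, 42.7), (-2.0, 42.3), (-1.0, 35.6), (-0.0, 36.6), (0.0, 37.5), (0.0, 39.7), (0.0, 42.8), (1.0, 38.4), (1.0, 40.6), (1.0, 41.5), (157.0, 35.5), (157.0, 37.0), (157.0, 38.5), (157.0, 40.1), (157.0, 41.6), (158.0, 42.5), (160.0, 42.6), (162.0, 42.7), (164.0, 42.9), (165.0, 42.3), (167.0, 42.6), (169.0, 42.9), (170.0, 42.4), (172.0, 42.8), (174.0, 43.3), (175.0, 42.8), (177.0, 42.4), (179.0, 38.0), (179.0, 43.0), (180.0, 35.5), (180.0, 39.0)]
notch dir -10.50756458903563
```

View pics/c2.png

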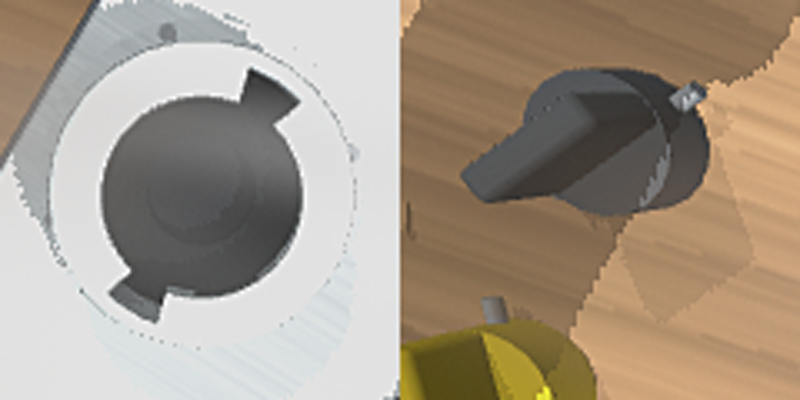

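The port is at about (0.6226,-0.0706) with its notch axis at about -11.7°. Now the plug: bar angle about 133° by scene, so I want tool y at 43°.

```bash
python3 -m jog '[[[0.025,-0.238,0.0],[0,0,-0.74]],[[0.025,-0.238,0.0],[0,0,-0.74]],[[0.025,-0.238,0.0],[0,0,-0.74]],[[0.025,-0.238,0.0],[0,0,-0.74]],[[0.025,-0.238,0.0],[0,0,-0.74]]]'
cat >> h.py <<'E'
def plan(x,y,z,yaw):
    s=ctrl.get_obs();R=Ro.from_rotvec(s["tool_rot"]).as_matrix();a=np.radians(yaw)
    yv=np.array([np.cos(a),np.sin(a),0]);zv=np.array([0,0,-1.]);G=np.c_[np.cross(yv,zv),yv,zv]
    print("shift",(R.T@(np.array([x,y,z])-s["tool_pos"])).round(4),"turn",Ro.from_matrix(R.T@G).as_rotvec().round(4),"t",s["t"])
E
python3 -c "
from h import *
plan(.508,.271,.26,43)"
```

```text
t: 2.6
tool_pos: [0.5386, 0.1571, 0.3379]
tool_rot: [2.668, 1.658, 0.004]
contact_force: [-0.1, -0.2, 0.3]
opening: 0.0855
grip_force: 0.0
shift [ 0.0884 -0.078   0.0778] turn [ 0.0026  0.     -1.2093] t 2.6
```

```bash
python3 -m jog '[[[0.088,-0.078,0.03],[0,0,-0.74]],[[0.088,-0.078,0.03],[0,0,-0.74]],[[0.088,-0.078,0.03],[0,0,-0.74]],[[0.088,-0.078,0.03],[0,0,-0.74]],[[0.088,-0.078,0.03],[0,0,-0.74]]]';python3 -m jog '[[[0,0,0],[0,0,-0.46]],[[0,0,0],[0,0,-0.46]],[[0,0,0],[0,0,-0.46]],[[0,0,0],[0,0,-0.46]],[[0,0,0],[0,0,-0.46]]]'
python3 - <<'E'
from h import *
c=cam("wrist");cv2.imwrite("pics/w2.png",c[0]);np.save("w2.npy",np.array([*c[1].ravel(),*c[2].ravel(),*c[3]]))
print(proj(c,(.508,.271,.03)));plan(.508,.271,.26,43)
E
```

```text
t: 3.1
tool_pos: [0.509, 0.2695, 0.3072]
tool_rot: [1.886, 2.511, 0.001]
contact_force: [0.3, -0.4, 0.2]
opening: 0.0852
grip_force: 0.0
t: 3.6
tool_pos: [0.5094, 0.2692, 0.3072]
tool_rot: [1.278, 2.869, 0.001]
contact_force: [-0.3, -0.3, -0.0]
opening: 0.0858
grip_force: 0.0
[316.63099224 153.92424409]
shift [0.002  0.0001 0.0471] turn [ 0.0009  0.0005 -0.0176] t 3.65
```

View pics/w2.png

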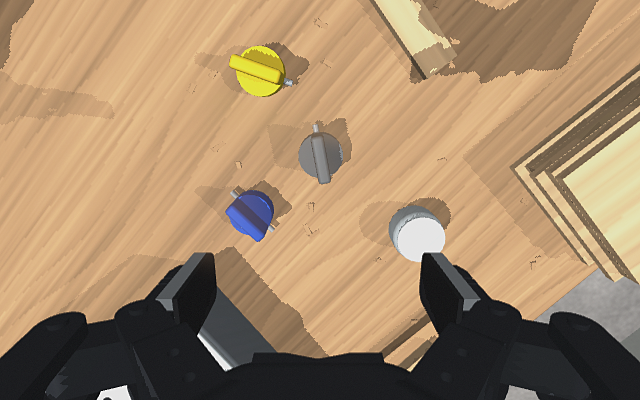

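The grey plug is at (320,156), with its bar top running from about (317,134) to (323,183). Yellow is at (260,72), blue at (250,215) and the tin at (418,235). Next I'll segment the bar top.

Run:
```python
from h import *
im=cv2.imread("pics/w2.png");v=np.load("w2.npy");c=(im,v[:9].reshape(3,3),v[9:18].reshape(3,3),v[18:])
hs=cv2.cvtColor(im,cv2.COLOR_BGR2HSV);x0,y0=290,120
S=hs[y0:195,x0:352,1];V=hs[y0:195,x0:352,2]
for y in (135,145,158,170,180):print(y,V[y-y0,::2].tolist(),S[y-y0,::4].tolist())
m=((S<60)*255).astype(np.uint8);k=max(cv2.findContours(m,0,1)[0],key=cv2.contourArea)[:,0]+[x0,y0];print("sil",cv2.boundingRect(k))
cv2.imwrite("pics/c3.png",cv2.resize(im[115:200,280:365],(600,600),interpolation=2))
```

```text
135 [184, 180, 189, 189, 186, 187, 188, 189, 192, 132, 107, 110, 112, 111, 112, 112, 113, 128, 128, 127, 115, 138, 163, 160, 157, 163, 170, 169, 164, 230, 215] [103, 101, 101, 102, 104, 83, 75, 80, 79, 50, 67, 100, 101, 101, 100, 103]
145 [185, 189, 191, 190, 192, 168, 136, 136, 135, 136, 136, 124, 150, 148, 142, 138, 127, 98, 111, 111, 111, 112, 113, 112, 109, 127, 158, 156, 160, 161, 154] [102, 103, 101, 8, 11, 8, 2, 0, 10, 28, 30, 29, 35, 102, 100, 99]
158 [188, 182, 183, 188, 153, 134, 135, 134, 134, 134, 132, 134, 103, 141, 146, 140, 137, 127, 99, 103, 102, 100, 101, 100, 100, 94, 148, 154, 154, 150, 133] [102, 102, 70, 9, 10, 6, 30, 3, 2, 23, 15, 10, 10, 29, 103, 102]
170 [203, 196, 216, 220, 217, 192, 194, 132, 130, 133, 131, 132, 133, 109, 135, 144, 139, 137, 129, 106, 106, 104, 102, 93, 222, 210, 205, 209, 200, 209, 214] [103, 100, 102, 108, 0, 4, 6, 0, 2, 2, 22, 10, 105, 104, 103, 102]
180 [214, 213, 213, 217, 214, 216, 215, 209, 214, 218, 215, 220, 226, 227, 107, 135, 141, 139, 137, 129, 103, 211, 208, 206, 204, 215, 213, 213, 210, 204, 209] [102, 104, 102, 102, 104, 101, 97, 45, 2, 0, 35, 103, 104, 104, 103, 102]
sil (298, 134, 45, 50)
```

View pics/c3.png

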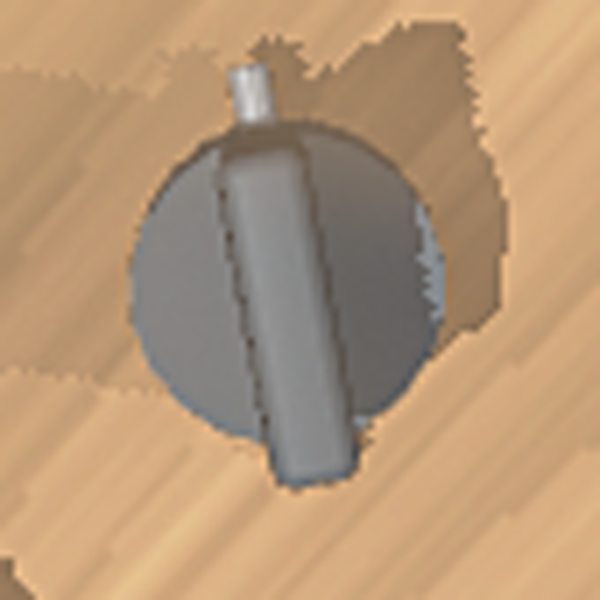

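Run:
```python
from h import *
v=np.load("w2.npy");c=(0,v[:9].reshape(3,3),v[9:18].reshape(3,3),v[18:])
p=onz(c,317.1,137,.067);q=onz(c,324.6,183.2,.067)
print("bar",(p+q)/2,np.linalg.norm(p-q),"body",onz(c,320.7,154.7,.025))
for s in((312+6,145),(320,158),(321.7,170),(323.7,180)):print(onz(c,*s,.068).round(4))
a,b=onz(c,318,145,.068),onz(c,323.7,180,.068);print("ang",np.degrees(np.arctan2(*(a-b)[1::-1])),np.degrees(np.arctan2(*(p-q)[1::-1])),c[3])
l=onz(c,315.5,130,.012);print("lug",l)
```

```text
bar [0.51371795 0.27251061 0.067     ] 0.05757428602097327 body [0.51322853 0.27332272 0.025     ]
[0.4984 0.2842 0.068 ]
[0.5107 0.2742 0.068 ]
[0.5222 0.2646 0.068 ]
[0.5324 0.2569 0.068 ]
ang 141.27503440920577 141.263472701138 [0.46426836 0.32020761 0.48287376]
lug [0.48698158 0.29210486 0.012     ]
```

```bash
python3 -c "
from h import *
plan(.5135,.2728,.15,51.4)"
```

```text
shift [-0.0002  0.0053  0.1571] turn [ 0.0009  0.0006 -0.1642] t 3.65
```

```bash
python3 -m jog '[[[0,0.0053,0.157],[0.001,0,-0.164]],[[0,0.0053,0.157],[0.001,0,-0.164]],[[0,0.0053,0.157],[0.001,0,-0.164]],[[0,0.0053,0.157],[0.001,0,-0.164]],[[0,0.0053,0.157],[0.001,0,-0.164]]]'; python3 -m jog '[[[0,0,0],[0,0,0]],[[0,0,0],[0,0,0]]]';
python3 -c "
from h import *
plan(.5135,.2728,.037,51.4)"
```

```text
t: 4.15
tool_pos: [0.5119, 0.2733, 0.1482]
tool_rot: [-1.034, -2.964, 0.005]
contact_force: [-0.1, -0.1, 1.3]
opening: 0.0855
grip_force: 0.0
t: 4.35
tool_pos: [0.5151, 0.2747, 0.1537]
tool_rot: [1.032, 2.962, 0.005]
contact_force: [0.1, 0.2, 0.2]
opening: 0.0854
grip_force: 0.0
shift [ 0.0005 -0.0031  0.1166] turn [0.0046 0.0033 0.0034] t 4.35
```

```bash
python3 -m jog '[[[0,-0.002,0.05],[0,0,0]],[[0,-0.002,0.09],[0,0,0]],[[0,-0.002,0.115],[0,0,0]],[[0,-0.002,0.115],[0,0,0]],[[0,-0.002,0.115],[0,0,0]]]';
python3 -c "
from h import *
plan(.5135,.2728,.037,51.4)"
```

```text
t: 4.85
tool_pos: [0.5131, 0.2729, 0.0367]
tool_rot: [1.032, 2.965, 0.002]
contact_force: [1.4, 0.4, -0.1]
opening: 0.0852
grip_force: 0.0
shift [-0.0004  0.0002 -0.0003] turn [0.0017 0.0015 0.0037] t 4.85
```

```bash
for i in 1 2 3; do python3 -m jog '[[[0,0,0],[0,0,0]],[[0,0,0],[0,0,0]],[[0,0,0],[0,0,0]],[[0,0,0],[0,0,0]],[[0,0,0],[0,0,0]]]' 0 60; done | tail -14
```

```text
opening: 0.012
grip_force: 0.0
t: 5.85
tool_pos: [0.5115, 0.2723, 0.0344]
tool_rot: [-1.032, -2.967, 0.001]
contact_force: [0.3, 0.3, -0.0]
opening: -0.0002
grip_force: 0.1
t: 6.35
tool_pos: [0.5115, 0.2723, 0.0344]
tool_rot: [-1.032, -2.967, 0.001]
contact_force: [0.2, -0.7, 0.2]
opening: 0.0002
grip_force: 0.0
```

The fingers shut on nothing, so I'll look.

Run:
```python
from h import *
a=cam("scene");b=cam("side");w=cam("wrist")
t=ctrl.get_obs()["tool_pos"]
print(proj(a,t),proj(b,t))
f=lambda i,u,v,h:cv2.resize(i[v-h:v+h,u-h:u+h],(260,260),interpolation=2)
cv2.imwrite("pics/d1.png",np.hstack([f(a[0],385,210,45),f(b[0],285,265,55),cv2.resize(w[0],(270,260))]))
```

```text
[385.17291841 219.89344231] [280.72541852 272.26115345]
```

View pics/d1.png

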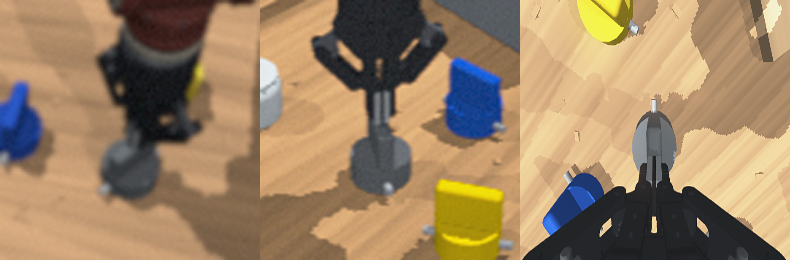

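Run:
```python
from h import *
w=cam("wrist");s=ctrl.get_obs();R=Ro.from_rotvec(s["tool_rot"]).as_matrix();t=s["tool_pos"]
print("TCP px",proj(w,t),"grasp pt",proj(w,t-R[:,2]*.019))
u=np.array([np.cos(np.radians(141.4)),np.sin(np.radians(141.4)),0]);o=np.array([.5135,.2728,0])
for k in(.03,.02,.01,0,-.03):print(k,"bar top",proj(w,o+u*k+[0,0,.068]).round(1))
print("lugtip",proj(w,o+u*.041+[0,0,.012]),"body near/far",proj(w,o+u*.03+[0,0,.03]))
hs=cv2.cvtColor(w[0],cv2.COLOR_BGR2HSV)
for y in range(150,330,8):print(y,hs[y,270:366:4,2].tolist())
cv2.imwrite("pics/w3.png",w[0])
```

```text
TCP px [315.93528807 231.31588374] grasp pt [315.78632768 245.24699333]
0.03 bar top [319.6 196.9]
0.02 bar top [319.5 218.9]
0.01 bar top [319.4 240.2]
0 bar top [319.3 260.7]
-0.03 bar top [318.9 318.2]
lugtip [319.20888097 152.89610613] body near/far [319.24518313 178.12770861]
150 [209, 227, 226, 223, 229, 221, 220, 218, 218, 219, 230, 232, 237, 175, 177, 177, 239, 227, 228, 228, 236, 182, 187, 190]
158 [212, 215, 220, 221, 220, 217, 218, 219, 220, 217, 198, 227, 217, 162, 168, 168, 159, 161, 174, 181, 186, 183, 180, 182]
166 [220, 220, 219, 218, 220, 220, 219, 219, 220, 221, 173, 227, 216, 165, 170, 169, 166, 180, 185, 178, 181, 181, 186, 181]
174 [218, 220, 221, 222, 219, 220, 228, 96, 93, 95, 94, 94, 93, 92, 93, 92, 88, 115, 184, 184, 184, 179, 177, 175]
182 [222, 222, 221, 225, 90, 85, 82, 123, 162, 86, 84, 86, 86, 86, 87, 84, 116, 94, 86, 86, 94, 175, 173, 172]
190 [223, 224, 133, 77, 161, 159, 157, 157, 80, 77, 78, 79, 79, 80, 80, 81, 116, 114, 114, 114, 118, 82, 184, 187]
198 [221, 170, 163, 158, 157, 158, 156, 158, 81, 96, 102, 102, 104, 104, 105, 98, 91, 113, 113, 113, 1
[... 1110 characters left out ...]
9, 46, 50, 49, 48, 44, 45, 158, 147, 42, 44, 60, 148, 164, 40, 37, 38, 41, 36, 27, 237, 235]
286 [244, 58, 48, 48, 50, 52, 52, 45, 43, 42, 34, 41, 46, 64, 37, 39, 39, 48, 50, 50, 37, 35, 38, 255]
294 [35, 42, 45, 44, 42, 42, 42, 43, 42, 38, 37, 46, 46, 45, 41, 40, 40, 39, 36, 37, 40, 38, 39, 38]
302 [40, 40, 42, 40, 39, 38, 40, 41, 39, 40, 34, 46, 44, 39, 34, 41, 40, 38, 38, 38, 38, 39, 39, 39]
310 [35, 32, 34, 35, 38, 38, 40, 40, 39, 38, 40, 45, 44, 39, 40, 39, 40, 39, 39, 38, 38, 34, 32, 36]
318 [39, 39, 40, 36, 39, 39, 38, 40, 35, 33, 39, 46, 45, 38, 44, 35, 33, 38, 40, 38, 38, 39, 39, 39]
326 [38, 39, 41, 40, 39, 39, 37, 40, 34, 42, 39, 45, 44, 38, 43, 34, 35, 38, 38, 37, 38, 39, 39, 38]
```

Run:
```python
from h import *
b=cam("side");w=cv2.imread("pics/w3.png")
cv2.imwrite("pics/d2.png",np.hstack([cv2.resize(b[0][225:315,240:330],(400,400),interpolation=2),cv2.resize(w[150:300,240:390],(400,400),interpolation=2)]))
for X in((.5135,.2728,.068),(.5135,.2728,.03),(.5135,.2728,0)):print(X,(proj(b,X)-[240,225])*400/90)
s=ctrl.get_obs();print(s["opening"],s["grip_force"],(proj(b,s["tool_pos"])-[240,225])*400/90)
```

```text
(0.5135, 0.2728, 0.068) [176.71633211 155.40769954]
(0.5135, 0.2728, 0.03) [177.45203968 215.96309152]
(0.5135, 0.2728, 0) [178.01615749 262.39509272]
-0.00024259623712663179 0.0 [180.98488454 210.06970391]
```

View pics/d2.png

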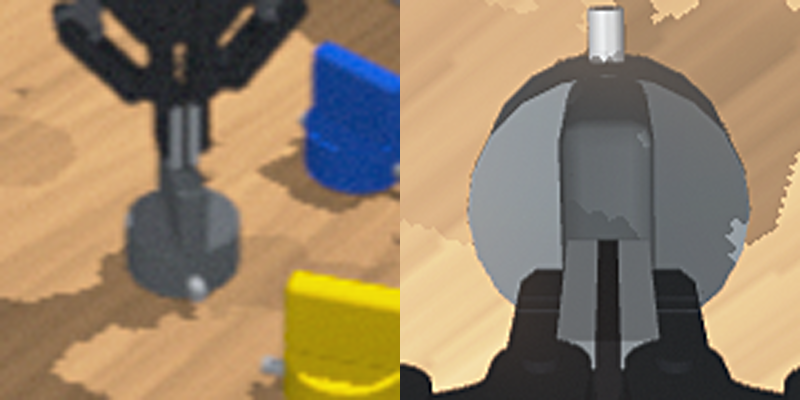

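Wrist and side views both show the shut pads ending at the bar's top (wrist y=240), not straddling it. I'll check the stated tip depth against the open-finger picture w2, where the pad's tip corners are at about (213,254), (160,303), (424,254) and (477,303).

Run:
```python
from h import *
d=optics.get_image("wrist");M=np.array(d["mount"]);w=cam("wrist")
def pt(X):
    p=np.linalg.inv(M)@np.r_[X,1];q=w[1]@p[:3];return (q[:2]/q[2]).round(0)
for z in(0,-.013,-.03,-.045,-.06):print(z,[pt((sx,sy,z)).tolist() for sx in(.011,-.011) for sy in(-.0425,)],"shut",pt((.011,0,z)),pt((.011,.0145,z)))
im=cv2.imread("pics/w2.png");g=cv2.cvtColor(im,6)
for y in(245,252,256,262,280,300):print(y,g[y,150:226:4].tolist())
```

```text
0 [[237.0, 212.0], [239.0, 250.0]] shut [316. 212.] [343. 212.]
-0.013 [[231.0, 220.0], [234.0, 260.0]] shut [316. 220.] [345. 220.]
-0.03 [[222.0, 233.0], [226.0, 276.0]] shut [316. 233.] [348. 233.]
-0.045 [[212.0, 246.0], [217.0, 293.0]] shut [316. 246.] [351. 246.]
-0.06 [[200.0, 262.0], [206.0, 314.0]] shut [315. 262.] [355. 262.]
245 [181, 180, 177, 171, 167, 160, 154, 159, 171, 182, 168, 174, 159, 160, 163, 165, 168, 169, 178]
252 [180, 177, 164, 170, 156, 158, 157, 174, 181, 170, 164, 128, 127, 131, 111, 113, 177, 185, 124]
256 [163, 151, 175, 156, 159, 160, 175, 181, 170, 168, 138, 89, 90, 96, 45, 44, 129, 123, 121]
262 [152, 154, 142, 143, 158, 161, 162, 158, 150, 87, 88, 89, 98, 38, 36, 36, 73, 126, 127]
280 [157, 160, 169, 18, 28, 52, 86, 87, 87, 25, 23, 22, 20, 23, 24, 24, 23, 119, 125]
300 [29, 26, 105, 119, 118, 122, 36, 17, 18, 20, 23, 21, 20, 23, 22, 26, 18, 67, 67]
```

Measured in both views, the real fingertips sit about 35 mm behind the reported TCP (inner corner seen at (214,252) where (231,220) was expected). I'll open, go 30 mm lower and close again.

```bash
H='[[[0,0,0],[0,0,0]],[[0,0,0],[0,0,0]],[[0,0,0],[0,0,0]],[[0,0,0],[0,0,0]],[[0,0,0],[0,0,0]]]'; python3 -m jog '[[[0,0,0],[0,0,0]],[[0,0,0],[0,0,0]],[[0,0,0],[0,0,0]],[[0,0,0],[0,0,0]],[[0,0,0],[0,0,0]]]' 1 60;python3 -m jog '[[[0,0,0],[0,0,0]],[[0,0,0],[0,0,0]],[[0,0,0],[0,0,0]],[[0,0,0],[0,0,0]],[[0,0,0],[0,0,0]]]'|tail -2; python3 -m jog '[[[0,0,0.012],[0,0,0]],[[0,0,0.024],[0,0,0]],[[0,0,0.030],[0,0,0]],[[0,0,0.030],[0,0,0]],[[0,0,0.030],[0,0,0]]]'
```

```text
t: 7.2
tool_pos: [0.5114, 0.2723, 0.0343]
tool_rot: [-1.032, -2.967, 0.002]
contact_force: [-0.0, 0.2, 0.6]
opening: 0.0721
grip_force: 0.0
opening: 0.0854
grip_force: 0.0
t: 8.2
tool_pos: [0.5112, 0.2722, 0.0039]
tool_rot: [-1.032, -2.966, 0.002]
contact_force: [-0.3, 0.5, 0.3]
opening: 0.0857
grip_force: 0.0
```

```bash
for i in 1 2 3; do python3 -m jog '[[[0,0,0],[0,0,0]],[[0,0,0],[0,0,0]],[[0,0,0],[0,0,0]],[[0,0,0],[0,0,0]],[[0,0,0],[0,0,0]]]' 0 60; done | tail -14
```

```text
opening: 0.015
grip_force: 58.8
t: 9.2
tool_pos: [0.5117, 0.2724, 0.0047]
tool_rot: [1.033, 2.967, -0.001]
contact_force: [-0.4, -0.2, 2.3]
opening: 0.0147
grip_force: 59.0
t: 9.7
tool_pos: [0.5117, 0.2724, 0.0047]
tool_rot: [1.033, 2.967, -0.001]
contact_force: [0.1, 0.2, 4.6]
opening: 0.0152
grip_force: 59.2
```

Gripped at 15 mm and 59 N. Now lift, carry over the port and turn.

```bash
python3 -m jog '[[[0,0,-0.03],[0,0,0]],[[0,0,-0.08],[0,0,0]],[[0,0,-0.13],[0,0,0]],[[0,0,-0.18],[0,0,0]],[[0,0,-0.22],[0,0,0]]]' ; 
python3 -c "
from h import *
plan(.6226,-.0706,.225,78.3)"
```

```text
t: 10.2
tool_pos: [0.5114, 0.2723, 0.2263]
tool_rot: [1.032, 2.967, -0.001]
contact_force: [0.3, 0.4, -1.3]
opening: 0.0151
grip_force: 58.8
shift [-0.3001 -0.1998  0.0015] turn [-6.000e-04  1.000e-04 -4.655e-01] t 10.2
```

```bash
python3 -m jog '[[[-0.04,-0.026,0],[0,0,-0.1]],[[-0.075,-0.05,0],[0,0,-0.2]],[[-0.11,-0.073,0],[0,0,-0.3]],[[-0.145,-0.097,0],[0,0,-0.4]],[[-0.18,-0.12,0],[0,0,-0.465]]]';python3 -c "
from h import *
plan(.6226,-.0706,.225,78.3)"
```

```text
t: 10.7
tool_pos: [0.5776, 0.065, 0.2227]
tool_rot: [-0.316, -3.122, 0.002]
contact_force: [0.2, 0.4, -1.7]
opening: 0.0151
grip_force: 58.7
shift [-0.0712 -0.1238 -0.0023] turn [-0.0014 -0.0031  0.0028] t 10.7
```

```bash
python3 -m jog '[[[-0.023,-0.04,0],[0,0,0]],[[-0.046,-0.08,0],[0,0,0]],[[-0.066,-0.115,0],[0,0,0]],[[-0.071,-0.124,0],[0,0,0]],[[-0.071,-0.124,0],[0,0,0]]]'; python3 -m jog '[[[0,0,0],[0,0,0]],[[0,0,0],[0,0,0]],[[0,0,0],[0,0,0]]]'
python3 - <<'E'
from h import *
plan(.6226,-.0706,.225,78.3)
c=cam("wrist");cv2.imwrite("pics/w4.png",c[0]);np.save("w4.npy",np.array([*c[1].ravel(),*c[2].ravel(),*c[3]]))
a=cam("scene");cv2.imwrite("pics/s4.png",a[0])
b=cam("side");cv2.imwrite("pics/b4.png",b[0])
z=lambda i,u,v,h:cv2.resize(i[v-h:v+h,u-h:u+h],(266,400),interpolation=2) if 0 else cv2.resize(i[v-h:v+h,u-int(h*.665):u+int(h*.665)],(266,400),interpolation=2)
print(proj(a,(.6226,-.0706,.2)),proj(b,(.6226,-.0706,.2)),proj(c,(.6226,-.0706,.2)))
cv2.imwrite("pics/e1.png",np.hstack([z(c[0],316,200,120),z(a[0],258,195,50),z(b[0],332,155,50)]))
E
```

```text
t: 11.2
tool_pos: [0.6219, -0.0705, 0.2226]
tool_rot: [-0.325, -3.121, 0.0]
contact_force: [-1.1, -0.1, -1.3]
opening: 0.0151
grip_force: 58.9
t: 11.5
tool_pos: [0.6222, -0.0678, 0.2245]
tool_rot: [-0.318, -3.125, 0.001]
contact_force: [-0.6, 0.5, -1.6]
opening: 0.0148
grip_force: 58.9
shift [-0.0009 -0.0027 -0.0005] turn [-0.0006 -0.0007  0.0013] t 11.5
[255.1238595  195.26603816] [331.94385819 147.78180851] [312.30345082 217.83499691]
```

View pics/e1.png

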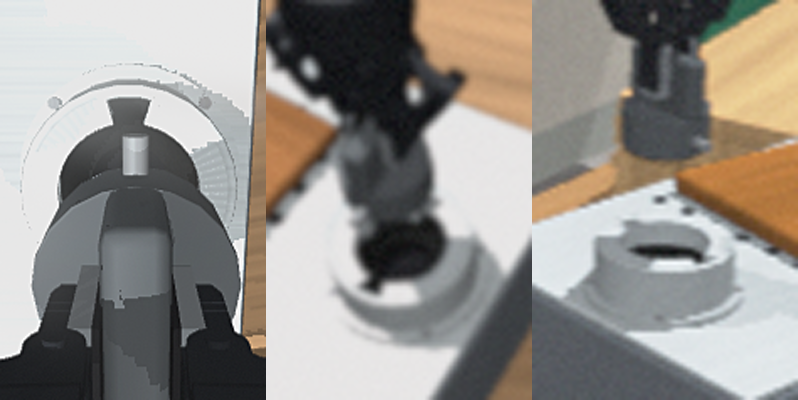

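The wrist picture shows the lug at px (317.5,161–185) and the far notch at (313.4,140–155). I'll compute both in world coordinates.

Run:
```python
from h import *
im=cv2.imread("pics/w4.png");v=np.load("w4.npy");c=(im,v[:9].reshape(3,3),v[9:18].reshape(3,3),v[18:])
g=cv2.cvtColor(im,6)
for y in(142,148,154):print(y,"notch",g[y,294:336].tolist())
for y in(164,172,180):print(y,"lug",g[y,304:334].tolist())
s=ctrl.get_obs();print(s["tool_pos"])
for n,u,w,z in(("lugtip",317.5,161,.232),("lugbase",317.5,183,.236),("notch out",313.3,140,.15),("notch in",313.6,155,.15)):print(n,onz(c,u,w,z).round(4))
for w in(200,230,240):
    r=g[w];print(w,r[245:300:3].tolist(),r[335:395:3].tolist())
```

```text
142 notch [230, 230, 230, 230, 231, 235, 243, 131, 109, 104, 105, 105, 105, 105, 105, 103, 104, 104, 104, 103, 104, 103, 102, 103, 103, 103, 106, 105, 105, 105, 98, 90, 246, 235, 230, 229, 230, 230, 230, 230, 229, 229]
148 notch [230, 230, 230, 230, 230, 230, 232, 239, 185, 126, 98, 96, 96, 96, 96, 94, 93, 93, 93, 92, 92, 92, 90, 90, 90, 89, 87, 86, 86, 84, 231, 239, 232, 231, 230, 230, 230, 231, 230, 230, 231, 230]
154 notch [230, 230, 230, 231, 232, 234, 238, 242, 249, 255, 120, 89, 93, 92, 91, 91, 90, 89, 88, 87, 86, 86, 84, 89, 87, 87, 85, 76, 134, 255, 249, 242, 238, 235, 233, 232, 231, 231, 231, 231, 231, 231]
164 lug [92, 91, 92, 89, 86, 100, 166, 178, 185, 197, 207, 212, 213, 198, 192, 189, 185, 175, 164, 146, 129, 90, 79, 80, 81, 80, 78, 79, 77, 77]
172 lug [78, 83, 83, 84, 80, 87, 163, 172, 177, 184, 192, 195, 193, 180, 170, 167, 161, 153, 142, 127, 111, 83, 75, 77, 77, 78, 78, 77, 76, 77]
180 lug [71, 72, 71, 70, 68, 74, 161, 168, 174, 183, 190, 195, 193, 180, 171, 166, 163, 151, 141, 126, 108, 77, 69, 67, 69, 69, 70, 69, 70, 69]
[ 0.62245737 -0.06837074  0.22478258]
lugtip [ 0.5835 -0.0593  0.232 ]
lugbase [ 0.5935 -0.0613  0.236 ]
notch out [ 0.5812 -0.0619  0.15  ]
notch in [ 0.5919 -0.064   0.15  ]
200 [231, 231, 231, 231, 231, 232, 232, 232, 233, 130, 82, 81, 79, 60, 116, 130, 124, 125, 130] [99, 95, 96, 96, 98, 64, 66, 66, 60, 195, 181, 180, 181, 182, 175, 178, 181, 133, 132, 131]
230 [231, 231, 230, 230, 234, 135, 131, 131, 130, 129, 128, 127, 126, 125, 124, 124, 124, 83, 116] [88, 57, 94, 94, 93, 95, 94, 94, 93, 96, 95, 95, 95, 95, 255, 238, 82, 116, 116, 119]
240 [231, 231, 231, 232, 128, 130, 129, 129, 128, 128, 126, 125, 124, 127, 96, 95, 92, 84, 117] [87, 55, 91, 90, 90, 91, 93, 93, 94, 93, 93, 94, 94, 95, 91, 247, 127, 127, 129, 130]
```

The plug axis is about 3 mm off in tool y, and yaw agrees (168.2° against the notch at 168.1°). Correct that and go down to just above the rim.

```bash
python3 -m jog '[[[0,-0.003,0.02],[0,0,0]],[[0,-0.003,0.04],[0,0,0]],[[0,-0.003,0.055],[0,0,0]],[[0,-0.003,0.06],[0,0,0]],[[0,-0.003,0.06],[0,0,0]]]'; python3 -m jog '[[[0,0,0],[0,0,0]],[[0,0,0],[0,0,0]],[[0,0,0],[0,0,0]]]';python3 - <<'E'
from h import *
plan(.6214,-.0707,.147,78.2)
c=cam("wrist");cv2.imwrite("pics/w5.png",c[0]);np.save("w5.npy",np.array([*c[1].ravel(),*c[2].ravel(),*c[3]]))
g=cv2.cvtColor(c[0],6)
for y in range(104,200,6):print(y,g[y,288:344:2].tolist())
for X in((.5812,-.0619,.15),(.5919,-.064,.15)):print(proj(c,X))
E
```

```text
t: 12.15
tool_pos: [0.6213, -0.0719, 0.1636]
tool_rot: [-0.321, -3.123, 0.001]
contact_force: [0.1, -0.0, -1.4]
opening: 0.0154
grip_force: 58.9
t: 12.45
tool_pos: [0.6225, -0.0723, 0.1658]
tool_rot: [0.321, 3.124, -0.002]
contact_force: [0.0, -0.5, -1.9]
opening: 0.0151
grip_force: 58.9
shift [0.0015 0.0014 0.0188] turn [-0.0009  0.0014  0.0012] t 12.45
104 [231, 231, 231, 232, 232, 232, 232, 232, 232, 232, 232, 232, 232, 231, 232, 231, 232, 231, 232, 233, 233, 233, 233, 233, 232, 232, 233, 233]
110 [230, 230, 230, 230, 230, 230, 230, 229, 230, 230, 230, 231, 230, 230, 230, 230, 230, 230, 230, 230, 230, 230, 233, 233, 233, 233, 233, 233]
116 [229, 229, 230, 229, 229, 229, 229, 229, 229, 229, 229, 229, 230, 230, 229, 229, 230, 229, 229, 228, 229, 229, 229, 229, 229, 232, 232, 232]
122 [230, 230, 230, 231, 231, 192, 216, 228, 230, 230, 230, 231, 231, 230, 231, 230, 230, 231, 231, 232, 233, 231, 228, 229, 229, 208, 170, 162]
128 [231, 230, 229, 230, 230, 229, 230, 229, 229, 229, 229, 229, 229, 229, 229, 229, 229, 229, 229, 229, 229, 229, 228, 229, 229, 229, 229, 229]
134 [231, 231, 231
[... 794 characters left out ...]
 181, 176, 178, 183, 174]
170 [228, 231, 226, 229, 244, 165, 118, 69, 76, 79, 76, 166, 177, 194, 194, 173, 162, 165, 131, 78, 81, 80, 79, 76, 70, 87, 97, 203]
176 [112, 59, 70, 71, 71, 71, 73, 73, 73, 77, 72, 165, 177, 191, 194, 172, 164, 142, 112, 78, 77, 73, 73, 72, 71, 71, 70, 69]
182 [57, 58, 59, 59, 60, 58, 89, 83, 83, 83, 81, 159, 176, 191, 194, 173, 163, 141, 107, 79, 80, 82, 80, 80, 69, 66, 67, 67]
188 [59, 92, 77, 78, 78, 77, 76, 76, 76, 76, 77, 75, 75, 75, 75, 74, 76, 75, 75, 75, 76, 76, 76, 75, 77, 75, 76, 75]
194 [77, 76, 75, 74, 68, 66, 92, 117, 97, 73, 69, 69, 70, 69, 68, 67, 69, 68, 71, 70, 69, 76, 98, 80, 70, 70, 71, 71]
[319.81694011 148.83911373]
[319.99342252 168.14771866]
```

```bash
python3 -m jog '[[[0.001,0.0017,0],[0,0,0]],[[0.001,0.0017,0.005],[0,0,0]],[[0.001,0.0017,0.009],[0,0,0]],[[0.001,0.0017,0.009],[0,0,0]],[[0.001,0.0017,0.009],[0,0,0]]]'
cat > look.py <<'E'
from h import *
plan(.6214,-.0707,.147,78.2)
c=cam("wrist")
g=cv2.cvtColor(c[0],6)
for y in range(140,200,4):print(y,g[y,292:344:2].tolist())
n=proj(c,(.5865,-.0630,.15));print(n)
E
python3 look.py
```

```text
t: 13.0
tool_pos: [0.621, -0.0703, 0.1551]
tool_rot: [-0.321, -3.124, 0.001]
contact_force: [0.7, -0.3, -1.3]
opening: 0.0149
grip_force: 58.9
shift [-0.0005 -0.0003  0.0081] turn [-0.0008 -0.0013  0.0012] t 13.0
140 [166, 156, 150, 151, 151, 149, 149, 149, 149, 148, 147, 143, 142, 144, 145, 144, 145, 144, 144, 144, 144, 145, 146, 145, 143, 166]
144 [151, 144, 142, 150, 204, 235, 234, 233, 233, 234, 234, 234, 234, 234, 234, 234, 234, 234, 236, 237, 224, 164, 129, 129, 134, 137]
148 [232, 231, 231, 231, 231, 230, 230, 228, 228, 227, 232, 232, 231, 231, 231, 231, 231, 231, 231, 231, 231, 231, 231, 231, 232, 234]
152 [226, 224, 224, 221, 221, 223, 227, 206, 207, 208, 208, 206, 235, 234, 235, 234, 234, 233, 245, 238, 235, 232, 232, 231, 231, 231]
156 [230, 227, 229, 241, 119, 95, 97, 95, 96, 93, 92, 90, 89, 87, 85, 84, 82, 85, 83, 82, 70, 226, 221, 233, 232, 232]
160 [230, 227, 226, 233, 141, 123, 94, 94, 92, 100, 107, 116, 114, 115, 113, 101, 83, 84, 82, 84, 73, 189, 175, 173, 187, 232]
164 [230, 230, 226, 227, 243, 115, 96, 92, 85, 170, 188, 210, 215, 194, 187, 165, 132, 77, 84, 75, 19
[... 311 characters left out ...]
8, 112, 79, 69, 75, 71, 166, 177, 192, 194, 174, 165, 144, 113, 74, 73, 71, 78, 94, 135, 177, 238, 231]
180 [55, 61, 65, 66, 66, 65, 72, 73, 68, 163, 176, 191, 193, 173, 163, 143, 110, 69, 68, 70, 69, 69, 70, 70, 65, 60]
184 [54, 53, 82, 84, 82, 81, 83, 82, 79, 145, 189, 206, 174, 158, 175, 151, 102, 80, 82, 82, 80, 82, 81, 80, 70, 67]
188 [77, 78, 78, 77, 77, 77, 78, 77, 77, 76, 77, 75, 76, 77, 77, 77, 77, 78, 78, 78, 79, 78, 77, 78, 76, 78]
192 [76, 76, 75, 74, 73, 73, 73, 72, 72, 75, 79, 97, 112, 113, 98, 76, 74, 72, 72, 73, 73, 72, 74, 74, 75, 73]
196 [60, 74, 140, 131, 129, 89, 71, 70, 69, 69, 69, 69, 69, 68, 68, 69, 70, 69, 69, 67, 65, 100, 100, 101, 96, 68]
[316.75874764 165.31482214]
```

```bash
python3 -m jog '[[[0,0,0.002],[0,0,0]],[[0,0,0.004],[0,0,0]],[[0,0,0.006],[0,0,0]],[[0,0,0.008],[0,0,0]],[[0,0,0.008],[0,0,0]]]'; python3 look.py
```

```text
t: 13.55
tool_pos: [0.6209, -0.0703, 0.147]
tool_rot: [-0.321, -3.124, 0.001]
contact_force: [-0.6, -0.5, -1.7]
opening: 0.0152
grip_force: 58.9
shift [-0.0005 -0.0003  0.    ] turn [-0.0008 -0.0014  0.0012] t 13.55
140 [240, 209, 185, 152, 149, 148, 150, 149, 149, 148, 148, 146, 147, 146, 143, 144, 144, 145, 145, 143, 141, 142, 145, 151, 170, 239]
144 [152, 151, 151, 148, 144, 139, 145, 149, 147, 146, 146, 145, 143, 143, 142, 140, 140, 140, 136, 130, 133, 136, 136, 138, 138, 138]
148 [237, 235, 234, 233, 232, 231, 231, 231, 231, 231, 231, 230, 231, 231, 231, 231, 231, 231, 231, 232, 232, 233, 236, 235, 239, 195]
152 [231, 230, 229, 228, 226, 224, 222, 220, 220, 221, 221, 221, 221, 222, 232, 231, 231, 232, 231, 231, 232, 231, 232, 232, 231, 232]
156 [226, 227, 233, 203, 182, 123, 103, 88, 88, 86, 84, 83, 81, 80, 77, 79, 77, 75, 86, 109, 153, 233, 235, 232, 232, 232]
160 [228, 226, 230, 179, 123, 94, 95, 95, 92, 100, 104, 114, 113, 110, 110, 99, 84, 84, 83, 82, 80, 162, 234, 231, 232, 232]
164 [230, 226, 225, 237, 111, 124, 92, 92, 86, 168, 187, 210, 214, 194, 188, 165, 133, 79, 84, 8
[... 322 characters left out ...]
9, 75, 76, 71, 166, 177, 191, 193, 173, 164, 143, 114, 75, 71, 158, 229, 223, 229, 230, 231, 230]
180 [241, 211, 114, 72, 55, 62, 64, 72, 67, 163, 176, 192, 194, 173, 163, 142, 111, 70, 69, 70, 63, 61, 86, 203, 248, 236]
184 [53, 53, 83, 82, 83, 81, 81, 82, 79, 145, 188, 207, 175, 158, 176, 151, 103, 82, 81, 82, 81, 81, 83, 81, 68, 61]
188 [78, 79, 78, 79, 77, 77, 78, 76, 77, 77, 78, 77, 76, 76, 77, 77, 76, 76, 78, 79, 78, 79, 78, 77, 78, 77]
192 [75, 76, 75, 75, 66, 66, 67, 68, 69, 74, 79, 98, 112, 113, 81, 82, 76, 74, 72, 73, 73, 74, 75, 75, 75, 76]
196 [70, 75, 140, 130, 129, 88, 72, 70, 69, 69, 69, 69, 69, 69, 70, 69, 70, 69, 69, 68, 68, 102, 100, 102, 96, 68]
[316.73907176 168.15309671]
```

Centred, with no contact. Continue down in small steps.

```bash
python3 -m jog '[[[0,0,0.002],[0,0,0]],[[0,0,0.004],[0,0,0]],[[0,0,0.006],[0,0,0]],[[0,0,0.006],[0,0,0]]]'; python3 -m jog '[[[0,0,0.001],[0,0,0]],[[0,0,0.002],[0,0,0]],[[0,0,0.003],[0,0,0]],[[0,0,0.004],[0,0,0]],[[0,0,0.004],[0,0,0]]]'
```

```text
t: 14.0
tool_pos: [0.6209, -0.0703, 0.141]
tool_rot: [-0.321, -3.124, 0.001]
contact_force: [-0.1, -0.7, -0.9]
opening: 0.0155
grip_force: 58.9
t: 14.5
tool_pos: [0.6211, -0.0703, 0.1374]
tool_rot: [-0.321, -3.124, 0.001]
contact_force: [-0.4, 0.7, -1.3]
opening: 0.0151
grip_force: 58.9
```

```bash
for k in 1 2; do python3 -m jog '[[[0,0,0.001],[0,0,0]],[[0,0,0.002],[0,0,0]],[[0,0,0.002],[0,0,0]]]'|grep -E "pos|contact"; done
```

```text
tool_pos: [0.6211, -0.0703, 0.1354]
contact_force: [0.2, 0.3, -2.2]
tool_pos: [0.6211, -0.0704, 0.1334]
contact_force: [0.4, -0.1, -1.5]
```

```bash
python3 -m jog '[[[0,0,0.0005],[0,0,0]],[[0,0,0.001],[0,0,0]],[[0,0,0.001],[0,0,0]]]'|grep -E "pos|contact"; python3 -m jog '[[[0,0,0.0005],[0,0,0]],[[0,0,0.001],[0,0,0]],[[0,0,0.001],[0,0,0]]]'|grep -E "pos|contact"; python3 -c "
from h import *
print(ctrl.get_obs()['wrist_torque'])"
```

```text
tool_pos: [0.6212, -0.0704, 0.1325]
contact_force: [0.3, -1.2, -1.2]
tool_pos: [0.6214, -0.0704, 0.1321]
contact_force: [-0.6, -0.0, 0.6]
[0.0134571  0.15302888 0.03532291]
```

Seated on the seal at TCP z of about 0.132, with about 2 N. Start the clockwise turn (+ about tool z), reading the torque.

```bash
cat > tq.py <<'E'
from h import *
s=ctrl.get_obs();y=Ro.from_rotvec(s["tool_rot"]).as_matrix()[:,1]
print("t%.2f"%s["t"],"yaw %.1f"%np.degrees(np.arctan2(y[1],y[0])),"Tz",np.round(s["wrist_torque"],3),"e6 %.3f"%s["effort"][5],"F",np.round(s["contact_force"],1),"p",np.round(s["tool_pos"],4),"g",round(s["opening"],4))
E
python3 tq.py
python3 -m jog '[[[0,0,0],[0,0,0.03]],[[0,0.0001,0],[0,0,0.06]],[[0,0.0001,0],[0,0,0.09]]]'>/dev/null; python3 tq.py
python3 -m jog '[[[0,0,0],[0,0,0.03]],[[0,0.0001,0],[0,0,0.06]],[[0,0.0001,0],[0,0,0.09]]]'>/dev/null; python3 tq.py
python3 -m jog '[[[0,0,0],[0,0,0.03]],[[0,0.0001,0],[0,0,0.06]],[[0,0.0001,0],[0,0,0.09]]]'>/dev/null; python3 tq.py
```

```text
t15.70 yaw 78.3 Tz [0.013 0.153 0.035] e6 0.001 F [-0.6 -0.   0.6] p [ 0.6214 -0.0704  0.1321] g 0.0152
t16.00 yaw 73.0 Tz [0.016 0.053 0.031] e6 -0.233 F [1.  0.4 0.3] p [ 0.6216 -0.0704  0.132 ] g 0.0153
t16.30 yaw 67.8 Tz [0.046 0.02  0.046] e6 -0.229 F [-0.2  0.3  1.6] p [ 0.6216 -0.0703  0.132 ] g 0.0151
t16.60 yaw 62.7 Tz [ 0.038  0.022 -0.021] e6 -0.225 F [-0.1  1.   1.2] p [ 0.6216 -0.0702  0.132 ] g 0.015
```

```bash
python3 -m jog '[[[0,0,0],[0,0,0.03]],[[0,0.0001,0],[0,0,0.06]],[[0,0.0001,0],[0,0,0.09]]]'>/dev/null; python3 tq.py
python3 -m jog '[[[0,0,0],[0,0,0.03]],[[0,0.0001,0],[0,0,0.06]],[[0,0.0001,0],[0,0,0.09]]]'>/dev/null; python3 tq.py
```

```text
t16.90 yaw 57.5 Tz [0.049 0.    0.04 ] e6 -0.221 F [-0.3  1.   1.2] p [ 0.6216 -0.07    0.132 ] g 0.0148
t17.20 yaw 52.4 Tz [-0.005  0.007  0.01 ] e6 -0.218 F [-0.1  0.3  1.2] p [ 0.6216 -0.07    0.1319] g 0.0152
```

```bash
python3 -m jog '[[[0,0,0],[0,0,0.03]],[[0,0.0001,0],[0,0,0.06]],[[0,0.0001,0],[0,0,0.09]]]'>/dev/null; python3 tq.py
python3 -m jog '[[[0,0,0],[0,0,0.03]],[[0,0.0001,0],[0,0,0.06]],[[0,0.0001,0],[0,0,0.09]]]'>/dev/null; python3 tq.py
```

```text
t17.50 yaw 47.2 Tz [ 0.034 -0.007  0.033] e6 -0.215 F [ 0.5 -0.2  2.3] p [ 0.6217 -0.0699  0.1319] g 0.0151
t17.80 yaw 42.0 Tz [0.023 0.003 0.038] e6 -0.213 F [-1.4  0.3  2.8] p [ 0.6217 -0.0698  0.1319] g 0.0153
```

```bash
python3 -m jog '[[[0,0,0],[0,0,0.03]],[[0,0.0001,0],[0,0,0.06]],[[0,0.0001,0],[0,0,0.09]]]'>/dev/null; python3 tq.py
python3 -m jog '[[[0,0,0],[0,0,0.02]],[[0,0.0001,0],[0,0,0.04]],[[0,0.0001,0],[0,0,0.06]]]'>/dev/null; python3 tq.py
```

```text
t18.10 yaw 36.9 Tz [0.006 0.061 0.051] e6 -0.207 F [-0.2  0.9  3. ] p [ 0.6218 -0.0697  0.1319] g 0.0151
t18.40 yaw 33.5 Tz [-0.137  0.159  0.163] e6 -0.051 F [-0.4 -0.9  2.7] p [ 0.6216 -0.0698  0.1318] g 0.015
```

```bash
python3 -m jog '[[[0,0,0.0001],[0,0,0.015]],[[0,0,0.0002],[0,0,0.03]]]'>/dev/null; python3 tq.py
python3 -m jog '[[[0,0,0.0001],[0,0,0.015]],[[0,0,0.0002],[0,0,0.03]]]'>/dev/null; python3 tq.py
```

```text
t18.60 yaw 31.8 Tz [-0.191  0.356  0.182] e6 0.029 F [-1.1 -0.4  4.2] p [ 0.6216 -0.0698  0.1316] g 0.0153
t18.80 yaw 30.1 Tz [-0.194  0.386  0.144] e6 0.065 F [-2.9 -0.5  5. ] p [ 0.6216 -0.0698  0.1316] g 0.0151
```

```bash
python3 -m jog '[[[0,0,-0.0003],[0,0,0.015]],[[0,0,-0.0006],[0,0,0.03]]]'>/dev/null; python3 tq.py
python3 -m jog '[[[0,0,-0.0003],[0,0,0.015]],[[0,0,-0.0006],[0,0,0.03]]]'>/dev/null; python3 tq.py
```

```text
t19.00 yaw 28.4 Tz [-0.337  0.199  0.336] e6 0.164 F [-1.7 -0.7  1.6] p [ 0.6215 -0.0698  0.1315] g 0.015
t19.20 yaw 26.6 Tz [-0.48  -0.064  0.42 ] e6 0.266 F [-0.3 -1.8 -1.4] p [ 0.6213 -0.0697  0.1314] g 0.0153
```

```bash
for i in 1 2 3; do python3 -m jog '[[[0,0,0],[0,0,0]]]' >/dev/null; python3 tq.py; done
```

```text
t19.30 yaw 26.7 Tz [-0.401 -0.05   0.215] e6 0.273 F [-0.5 -2.5 -0.5] p [ 0.6213 -0.0697  0.1314] g 0.0151
t19.40 yaw 26.7 Tz [-0.476 -0.105  0.2  ] e6 0.213 F [-1.  -2.5 -2.6] p [ 0.6213 -0.0697  0.1314] g 0.0152
t19.50 yaw 26.7 Tz [-0.512 -0.12   0.186] e6 0.210 F [ 0.1 -3.2 -4.7] p [ 0.6213 -0.0697  0.1314] g 0.015
```

The running torque is about 0.38–0.39 N·m, which is snug. Let go and look.

```bash
for i in 1 2; do python3 -m jog '[[[0,0,0],[0,0,0]],[[0,0,0],[0,0,0]],[[0,0,0],[0,0,0]],[[0,0,0],[0,0,0]],[[0,0,0],[0,0,0]]]' 1|tail -3; done; python3 tq.py; python3 -m jog '[[[0,0,-0.02],[0,0,0]],[[0,0,-0.05],[0,0,0]],[[0,0,-0.09],[0,0,0]],[[0,0,-0.13],[0,0,0]],[[0,0,-0.16],[0,0,0]]]'; python3 -m jog '[[[0,0,0],[0,0,0]],[[0,0,0],[0,0,0]]]'>/dev/null
python3 - <<'E'
from h import *
c=cam("wrist");a=cam("scene");b=cam("side")
cv2.imwrite("pics/f0.png",c[0]);np.save("w6.npy",np.array([*c[1].ravel(),*c[2].ravel(),*c[3]]))
u,v=proj(c,(.6226,-.0706,.15)).astype(int);print(u,v)
z=lambda i,u,v,h:cv2.resize(i[max(v-h,0):v+h,u-h:u+h],(400,400),interpolation=2)
cv2.imwrite("pics/f1.png",np.hstack([z(c[0],u,v,75),z(b[0],332,165,45)]))
E
```

```text
contact_force: [-0.1, -1.1, 0.8]
opening: 0.0847
grip_force: 0.0
contact_force: [0.3, 0.1, -0.1]
opening: 0.0855
grip_force: 0.0
t20.50 yaw 26.7 Tz [ 0.052  0.055 -0.023] e6 0.000 F [ 0.3  0.1 -0.1] p [ 0.6217 -0.0696  0.1324] g 0.0855
t: 21.0
tool_pos: [0.6223, -0.0696, 0.2957]
tool_rot: [1.647, 2.672, 0.0]
contact_force: [-0.7, -0.0, 0.7]
opening: 0.0853
grip_force: 0.0
316 178
```

View pics/f1.png

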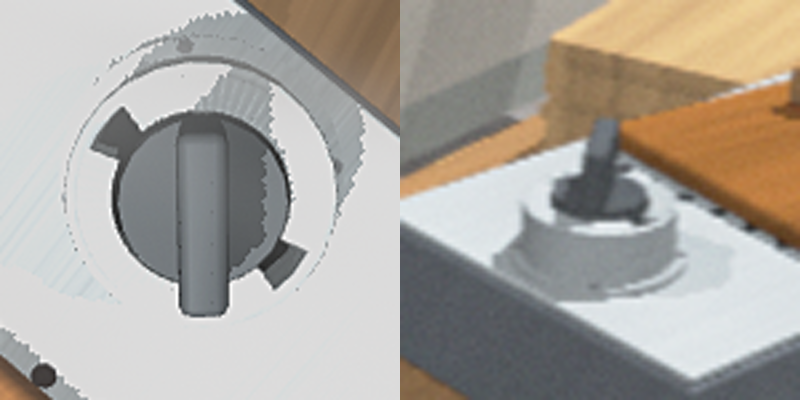

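The picture shows the plug seated level in the collar. Its bar, at crop (204,130–315), is still square to the tool, so it hasn't unwound, and the notches at crop (115,132) and (283,265) are clear of the lugs. Handing in.

```bash
python3 -c "
from station import job
print(job.finish_job())"
```

```text
the job is handed in; nothing more can be done
None
```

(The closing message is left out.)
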